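# Index the hanger turret and hang the last brass saddle

### The job

Turn the hanger turret anticlockwise (seen from above) by exactly one click, so that its one empty bar comes to rest at the loading position over the pointed tongue of the base. Then take the loose brass pipe saddle from the bench and hang it over that bar, between the bar's two collars with a leg on each side: lower it on in the gripper rather than dropping it, and let go so that it hangs freely. Leave the other loose things on the bench where they are.

Things in the scene. Friction and masses are not known exactly. Their poses are not given: they have to be found in the camera images.
- turret_base: Steel base of the hanger turret, fixed to the bench: 170 x 170 x 20 mm plate with a central round column; origin under the turret's axis on the bench. A flat pointed steel tongue, 12 mm high, runs along the bench from the plate in the base's -x direction out to 170 mm from the axis and marks the loading position.
- turret (a joint): Angle of the turret about its vertical axis, rad, growing anticlockwise seen from above. Sprung clicks (detents) at 0, 1.257 (72 degrees) and 2.513; it starts at or beside the click at 0 and the next one is 1.257. About 0.15 N m takes it over a click, and it snaps home when let go within about 0.3 rad.
- turret_grip (a point): Point on the turret's axis 175 mm above the bench, in the middle of the dark grip bar on top of the hub; turns with the turret. The grip bar is 60 mm long, 14 mm thick and stands from 151 to 187 mm above the bench; its length lies 36 degrees (0.628 rad) anticlockwise of this frame's x axis. The empty bar points along this frame's -x axis.
- empty_bar (a point): Top of the empty bar, midway between its two collars, 138 mm above the bench and 110 mm from the turret's axis; turns with the turret. Frame: x along the bar (towards the turret's axis), z up. The bar is a level steel rod 16 mm in diameter; its collars are 30 mm in diameter and 50 mm apart, inside to inside.
- load_point (a point): Where empty_bar lies once the turret is indexed by one click (fixed to the base, 110 mm from the axis in the base's -x direction, 138 mm above the bench). The turret has five radial bars 72 degrees apart round a hub of 44 mm radius and sweeps a radius of 145 mm; four bars carry brass saddles clamped on (tops 142 mm, feet 80 mm above the bench).
- saddle: Loose brass pipe saddle, a U-shaped strap standing on its two feet like an arch: 62 mm high, strap 30 mm wide (along its x) and 4 mm thick, legs 42 mm apart outside and 34 mm inside (along its y), the top a half round; small feet 4 mm high reach out to 66 mm overall. 0.17 kg. Origin on the underside at the centre, z up.
- saddle_crown (a point): Inside top of the loose saddle's arch, 58 mm above its underside and 4 mm below its outside top: the spot that rests on the bar. Hung, it lies on empty_bar.
- dial_stand: Bystander, fixed: dial indicator on a magnetic base 50 x 60 mm, 220 mm high, dial 105 mm from the post towards its -x. Origin under the post.
- lever_valve: Bystander, loose: brass lever valve lying on the bench, 90 mm long along x, 54 mm high. Origin under its centre.
- tank_connector: Bystander, loose: flanged brass tank connector, 54 mm flange, 45 mm high. Origin under its centre.
- parts_cup: Bystander, loose: grey polymer parts cup, 84 mm rim, 75 mm high. Origin under its centre.
- caliper: Bystander, loose: flat steel caliper, 210 mm long along y, 9 mm high. Origin under the beam's middle.
- ring_gauge: Bystander, loose: steel ring gauge, 60 mm outside, 34 mm bore, 22 mm high. Origin under its centre.
Mind the look-alikes: they are no part of the job. What is shaped like the saddle but red is not meant.

How it is judged (in metres and radians):
On the way, in this order (a step that is already met when the one before it is completed fails the run):
1. the turret is one click on, the empty bar at the loading position (within 0.1 rad), the saddle still off the bar (value of joint turret between 1.1566 and 1.3566 rad and velocity of joint turret between -0.1 and 0.1 rad/s and distance between saddle_crown and empty_bar above 0.06 m), for 0.3 s.
2. the saddle, still in the gripper, is lowered over the empty bar, its arch within 12 mm of the bar (value of joint turret between 1.1566 and 1.3566 rad and x of saddle_crown in the frame of empty_bar between -0.013 and 0.013 m and y of saddle_crown in the frame of empty_bar between -0.013 and 0.013 m and angle between the x axis of saddle and the x axis of empty_bar, either way round below 0.35 rad and angle between saddle's own z axis and vertical below 0.35 rad and z of saddle_crown in the frame of empty_bar below 0.012 m and contact force between the fingers and saddle above 0.5 N), for 0.05 s.
At the end, for the whole second after the job is handed in: Turret at rest one click on (1.257, within 0.1 rad). The loose saddle, released and still, hangs on the empty bar between the collars: arch within 5 mm in height and 13 mm along and across of the middle of the bar, in line with it and upright within 0.35 rad (value of joint turret between 1.1566 and 1.3566 rad and x of saddle_crown in the frame of empty_bar between -0.013 and 0.013 m and y of saddle_crown in the frame of empty_bar between -0.013 and 0.013 m and angle between the x axis of saddle and the x axis of empty_bar, either way round below 0.35 rad and angle between saddle's own z axis and vertical below 0.35 rad and z of saddle_crown in the frame of empty_bar between -0.005 and 0.005 m and linear speed of saddle below 0.03 m/s and angular speed of saddle below 0.3 rad/s); the robot touches nothing.
It fails at once if the turret is turned on beyond the next click (value of joint turret above 1.75 rad).
It fails at once if a loose bystander is shifted by more than 30 mm (distance of any of lever_valve, tank_connector, parts_cup, caliper, ring_gauge from where it was at the start of the episode above 0.03 m).
It also fails if it takes over 58 s, if anything falls off the work surface, if the arm or the gripper's body presses on something with over 40 N, if the wrist force passes 120 N, or if a joint passes its speed limit or range.

### The arm

A 6-joint arm with a two-finger parallel gripper is mounted at the origin on the work surface. World frame = base frame: x ahead of the robot, y to its left, z up, the work surface at z = 0. Lengths are in mm, angles in rad, forces in N, time in s.
With the tool pointing down it reaches from about 275 to 1000 mm from the base axis. Payload 8.4 kg.
Tool frame: the origin (TCP) lies between the finger pads; the fingertips stand 17 mm ahead of it and the grasp point (between the pads) lies 2 mm behind it; z points along the fingers, y is the line along which they close (so a half turn about z gives the same grasp; the last joint's range is limited). The gripper opens to 85 mm and grips with 20 to 120 N. Pads are 22 mm wide; open, the fingers measure 114 mm over their backs; the gripper's body (76 mm by 85 mm) begins 54 mm behind the grasp point. The pads swing forward as they close: fully open they stand 13 mm farther back than shut.
Start: joints at [-1.138, 0.353, 1.633, -0, 1.155, -0.002], TCP at [263.267, -566.849, 225.281] pointing down, gripper open.
Joint ranges: [-2.63, 2.63], [-0.92, 2.1], [0.06, 2.66], [-1.3, 4.44], [0, 2.69], [-3.02, 3.02]. Speed limits (rad/s): [2.22, 2.22, 2.79, 3.14, 3.14, 3.14].

### API

Orientations are given as [roll, pitch, yaw] about the fixed x, y, z axes, in that order (R = Rz(yaw) Ry(pitch) Rx(roll)).
In Python, from rig import sense, grab_frame, sign_off gives the robot as it stands. The module is installed in compiled form; this text tells all that it offers.
- The arm moves only by the tool send_rows, never from a script. Its argument "moves" is a list that holds one entry, the list of rows, each a list of 7 numbers: the shift along the world's x, y, z in m, then the turn, a rotation vector about the world's x, y, z in rad, then the opening, from -1 (shut) to 1 (fully open). In form: [[[dx, dy, dz, rx, ry, rz, jaw], ...]]. A call has 1 to 10 rows; each row shifts and turns the commanded pose from where the row before left it; what a row does not reach is not made up. A row lasts 1/10 s, in which the tool goes at most 50 mm and 8.59 degrees, less where a joint would pass 70% of its speed; a pose out of reach is approached as far as the arm can. A call with a gripper value outside its range is refused whole. The fingers move at their own pace and stop on an object; "grip_force" is the grip in N (left out, the last holds). Time passes only in rows, so rows that do not move let the fingers close. It gives the time, the measured TCP pose, the force, the opening and the grip force at its end, in the units of the state.
- sense(): the state, without advancing time (a new reading comes with each control period).
- grab_frame(name): name is "scene" or "top" or "wrist"; returns a dict with "img" (384x512x3 uint8, red, green, blue), "mtx" (3x3 intrinsics, pixels), "dist" ([k1, k2, p1, p2, k3] as OpenCV has them; the pictures are not rectified), "rvec" (rotation vector, rad) and "tvec" (3), from world to camera coordinates, as OpenCV has them; the wrist camera has in their place "T_tool_cam" (4x4, takes a point from camera to tool coordinates, whose origin is the TCP and whose axes are the flange's). Camera axes: x right, y down, z forward; pixel columns grow to the right and rows downward; lengths in mm; the calibration is good to about 2 mm. A picture is of the moment at which its call begins: read the wrist's pose just before it. There is no depth.
- sign_off(): hands the job in; it is judged then, once.
The state is a dict: "clock": time; "qpos": joint angles; "qvel": joint speeds; "joint_efforts": joint torques, N m; "eef_pos": TCP position; "tcp_rot": TCP orientation; "contact_force": force on the tool from outside, world axes, zero at the start; "wrist_torque": the same for the moment, N m; "opening": opening from 0.0 (shut) to 1.0 (fully open); "grasp_force": force on a finger pad.
Only numpy, scipy, OpenCV 4.12 (cv2) and the standard library are available. Lean on these libraries where they do the work, as an engineer would, in place of code of your own. Each camera call takes 0.05 s, during which the arm holds its last target. There are 200 camera calls.

## Working session

There is one attempt and no reset: what is moved stays moved. The work goes in short steps, Python scripts to look and compute and a tool call to move; the robot and the scene stay as the last step left them, time stands still between calls to the robot, and variables do not carry over. Pictures are saved under pics/ and viewed, at most 10 in all, crops included, and the job is handed in when it is done.

Besides the shell and the picture viewer there is one more tool, called after "Call:" as name(argument=value, ...), one argument or row to a line, values as JSON. send_rows: Moves the arm, as the interface text tells. Its arguments: {"type":"object","properties":{"moves":{"type":"array"},"grip_force":{"type":"number"}},"required":["moves"]}

```bash
mkdir -p pics; cat > h.py <<'E'
import numpy as np, cv2
from rig import sense, grab_frame, sign_off
def ray(f,uv):
    p=cv2.undistortPoints(np.array(uv,float).reshape(-1,1,2),f["mtx"],np.array(f["dist"])).reshape(-1,2)
    R=cv2.Rodrigues(np.array(f["rvec"],float))[0];t=np.array(f["tvec"],float).ravel()
    return -R.T@t,(np.c_[p,np.ones(len(p))])@R
def onz(f,uv,z):
    c,d=ray(f,uv); return c+d*((z-c[2])/d[:,2])[:,None]
def proj(f,P):
    return cv2.projectPoints(np.array(P,float).reshape(-1,3),np.array(f["rvec"],float),np.array(f["tvec"],float),f["mtx"],np.array(f["dist"]))[0].reshape(-1,2)
def save(n,im): cv2.imwrite("pics/"+n,im[...,::-1])
E
python3 - <<'E'
from h import *
for n in("scene","top"):
    f=grab_frame(n); save(n+"0.png",cv2.resize(f["img"],(800,600),interpolation=cv2.INTER_CUBIC)); print(n,ray(f,[[256,192]]))
s=sense();print(s["clock"],s["eef_pos"],s["tcp_rot"],s["opening"])
E
```

```text
scene (array([1088.92483376,  782.15859542,  752.37938843]), array([[-0.53063449, -0.65015579, -0.54394919]]))
top (array([ 395.05170084,   18.68765699, 1428.9900578 ]), array([[ 0.04929398,  0.00362238, -0.99890341]]))
0.1 [ 263.09825518 -566.48034376  224.64636858] [-3.14036416e+00  3.30387668e-06  4.34796385e-01] 0.999587586601835
```

View pics/scene0.png

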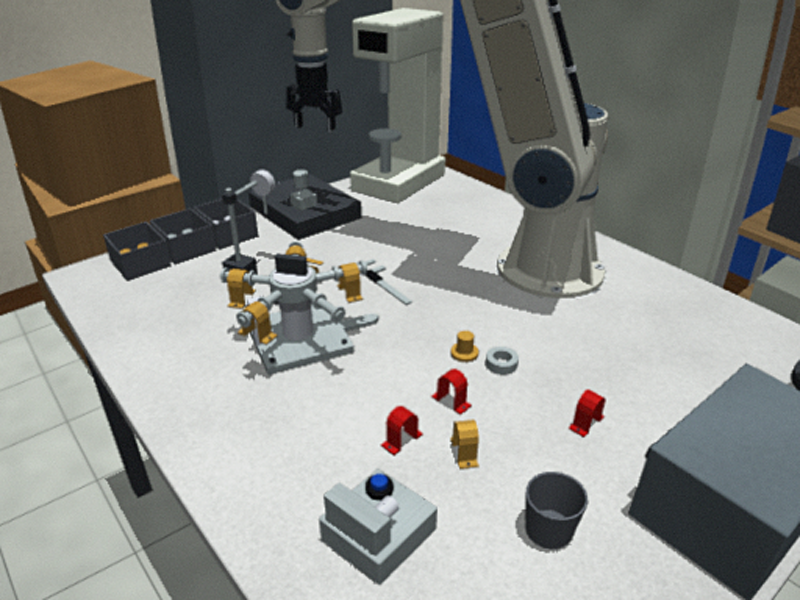

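View pics/top0.png

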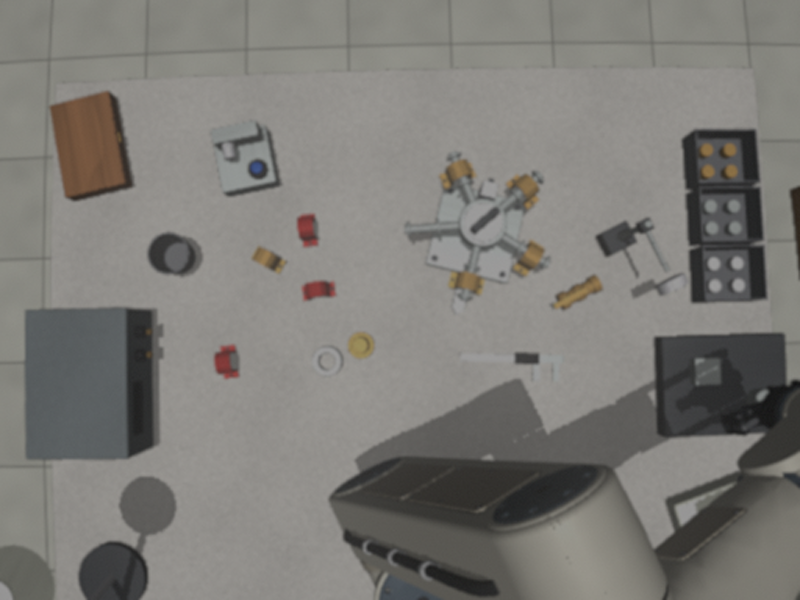

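The scene view shows the turret at (290,300), with its empty bar pointing towards the image front and the tongue on the robot's side. In the top view the axis is near (483,222), the tongue tip near (459,308) and the empty bar points left to (405,229).

Saddle candidates in the top view: brass at (269,259), red at (307,230), (319,290) and (227,362). Only (269,259) is brass, U-shaped and loose. The other brass items are the lever valve (577,292) and the tank connector (361,345). I'll confirm this with a crop.

```bash
python3 - <<'E'
from h import *
fs=grab_frame("scene");ft=grab_frame("top")
a=cv2.resize(fs["img"][255:310,265:325],(600,550),interpolation=cv2.INTER_CUBIC)
a=a[:, :]
b=cv2.resize(ft["img"][90:205,250:365],None,fx=5,fy=5,interpolation=cv2.INTER_CUBIC)
save("sad.png",a); save("tur.png",b)
def blobs(f,roi,lo,hi,mn=15):
    x0,y0,x1,y1=roi; h=cv2.cvtColor(f["img"],cv2.COLOR_RGB2HSV)[y0:y1,x0:x1]
    m=cv2.inRange(h,lo,hi);n,l,st,c=cv2.connectedComponentsWithStats(m)
    for i in range(1,n):
        if st[i,4]>=mn:
            p=np.argwhere(l==i)[:,::-1].astype(np.float32)+[x0,y0]
            yield c[i]+[x0,y0],st[i],cv2.minAreaRect(p.astype(np.float32))
print("brass top")
for c,s,r in blobs(ft,(150,145,200,190),(12,90,60),(32,255,255)):
    print(c,s,r,onz(ft,[c],62),"rect@62",onz(ft,cv2.boxPoints(r),62).round(0))
print("brass scene")
for c,s,r in blobs(fs,(280,260,320,305),(12,90,60),(32,255,255)): print(c,s,r)
print("grip top")
for c,s,r in blobs(ft,(290,120,330,165),(0,0,0),(180,255,75)): print(c,s,r,onz(ft,[c],187),onz(ft,cv2.boxPoints(r),187).round(0))
print("grip scene")
for c,s,r in blobs(fs,(170,155,205,180),(0,0,0),(180,255,75)): print(c,s,r)
E
```

```text
brass top
[168.8125  164.28125] [13 14 13 11 96] ((168.6000213623047, 164.30001831054688), (12.074766159057617, 8.049844741821289), 26.56505012512207) [[553.26463642 286.55278216  62.        ]] rect@62 [[551. 309.  62.]
 [573. 298.  62.]
 [555. 265.  62.]
 [534. 276.  62.]]
brass scene
[297.98058252 283.16747573] [  9   9  17  31 412] ((297.0, 284.0), (30.0, 16.0), 90.0)
grip top
[312.64285714 138.67857143] [17 14 11 11 28] ((312.0353088378906, 139.0411834716797), (2.4947001934051514, 14.100481033325195), 49.398704528808594) [[ 600.32433522 -137.24431505  187.        ]] [[ 590. -118.  187.]
 [ 615. -149.  187.]
 [ 609. -153.  187.]
 [ 584. -122.  187.]]
grip scene
[185.87155963 168.99082569] [  6   8  21  13 218] ((185.95733642578125, 168.8841552734375), (20.87156105041504, 11.484880447387695), 6.340191841125488)
```

View pics/sad.png

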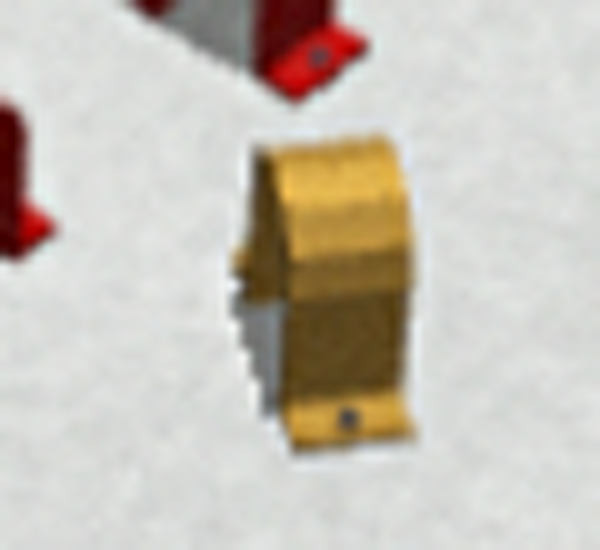

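View pics/tur.png

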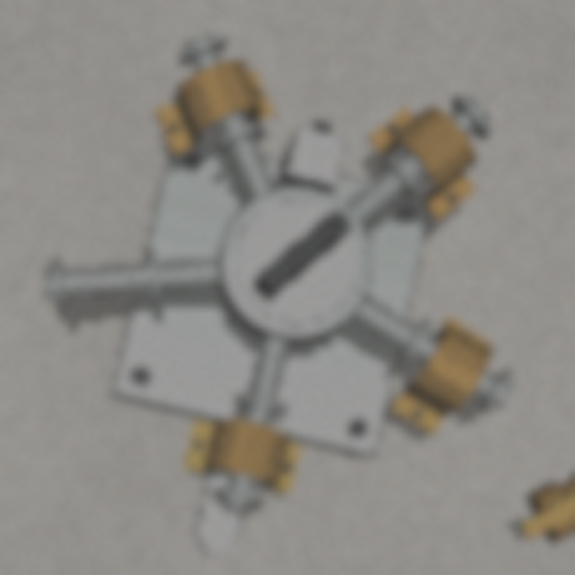

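The crop confirms that the brass saddle is a loose U-arch, with its near foot at crop (350,420) and its crest near (330,140). The turret crop shows the grip bar from (262,293) to (345,220), the tongue tip near (213,552) and the empty bar from (220,270) to (50,280).

```bash
python3 - <<'E'
from h import *
ft=grab_frame("top");fs=grab_frame("scene")
T=lambda u:np.array(u)/5-.4+[250,90]
S=lambda u:np.array(u)/10-.45+[265,255]
def tri(a,b):
    (c1,d1),(c2,d2)=ray(ft,[a]),ray(fs,[b]);d1=d1[0]/np.linalg.norm(d1);d2=d2[0]/np.linalg.norm(d2)
    s=np.linalg.lstsq(np.c_[d1,-d2],c2-c1,rcond=None)[0];p,q=c1+s[0]*d1,c2+s[1]*d2
    return (p+q)/2,np.linalg.norm(p-q)
e=onz(ft,[T([262,293]),T([345,220])],187);ax=e.mean(0)
print("grip",e.round(),"len",np.linalg.norm(e[1]-e[0]),"mid",ax,"yaw",np.degrees(np.arctan2(*(e[1]-e[0])[1::-1])))
print("tri grip",tri(T([303,256.5]),[185.9,168.9]),"scene@175",onz(fs,[[185.9,168.9]],170))
t=onz(ft,[T([213,552])],12)[0];print("tip",t,np.linalg.norm((t-ax)[:2]),np.degrees(np.arctan2(*(t-ax)[1::-1])))
h=onz(ft,[T([140,376]),T([357,428]),T([322,126])],20);d=h[0]-h[1];print("holes",h.round(),"base x yaw",np.degrees(np.arctan2(d[1],d[0]))-90)
b=onz(ft,[T([50,280]),T([215,268])],138);print("bar",b.round(),np.degrees(np.arctan2(*(b[0]-b[1])[1::-1])))
f=onz(fs,[S([295,450]),S([415,437])],0);d=f[1]-f[0];print("foot",f.round(),np.linalg.norm(d),np.degrees(np.arctan2(d[1],d[0])))
c=onz(fs,[S([262,150]),S([392,137])],62);print("crest",c.round(),c.mean(0))
E
```

```text
grip [[ 574. -107.  187.]
 [ 614. -154.  187.]] len 61.97602997153128 mid [ 594.29418845 -130.57613594  187.        ] yaw -50.00969555020777
tri grip (array([ 598.07181888, -133.04313042,  169.43661046]), np.float64(2.3827119801591086)) scene@175 [[ 599.3106514  -133.18821545  170.        ]]
tip [437.13787954 -88.77049484  12.        ] 162.62169922177787 165.1035476098535
holes [[ 548.  -46.   20.]
 [ 512. -181.   20.]
 [ 704. -165.   20.]] base x yaw -14.880582490698771
bar [[592.  10. 138.]
 [597. -85. 138.]] 92.8635841515885
foot [[584. 308.   0.]
 [559. 324.   0.]] 29.541439803444657 148.62362942626697
crest [[566. 273.  62.]
 [539. 290.  62.]] [552.32390801 281.32385357  62.        ]
```

Call:
send_rows(
  moves=[
    [[0,0,0.04,0,0,-0.13,1],[0,0.02,0.04,0,0,-0.13,1],[0.02,0.035,0.03,0,0,-0.13,1],[0.03,0.035,0,0,0,-0.13,1],[0.03,0.035,0,0,0,-0.13,1],[0.03,0.035,0,0,0,-0.13,1],[0.03,0.035,0,0,0,-0.13,1],[0.03,0.035,0,0,0,-0.13,1],[0.03,0.035,0,0,0,-0.13,1],[0.03,0.035,0,0,0,-0.13,1]],
  ],
)

```text
clock: 1.3
eef_pos: [494.1, -265.4, 335.3]
tcp_rot: [-3.142, -0.0, -0.871]
contact_force: [0.2, -0.7, 0.5]
opening: 0.998
grasp_force: 0.0
```

Call:
send_rows(
  moves=[
    [[0.03,0.035,0,0,0,0,1],[0.03,0.035,0,0,0,0,1],[0.03,0.03,0,0,0,0,1],[0.02,0.02,0,0,0,0,1],[0.01,0.01,0,0,0,0,1],[0,0,0,0,0,0,1],[0,0,0,0,0,0,1]],
  ],
)

```text
clock: 2.0
eef_pos: [612.5, -137.8, 335.0]
tcp_rot: [3.141, 0.0, -0.865]
contact_force: [0.5, -0.0, -0.2]
opening: 1.004
grasp_force: 0.0
```

```bash
cat >> h.py <<'E'
from scipy.spatial.transform import Rotation as Ro
def wrist():
    s=sense();f=grab_frame("wrist");T=np.eye(4);T[:3,:3]=Ro.from_euler("xyz",s["tcp_rot"]).as_matrix();T[:3,3]=s["eef_pos"]
    W=np.linalg.inv(T@np.array(f["T_tool_cam"]));f["rvec"]=cv2.Rodrigues(W[:3,:3])[0];f["tvec"]=W[:3,3];return s,f
E
python3 - <<'E'
from h import *
s,f=wrist();print(s["eef_pos"],s["tcp_rot"],s["qpos"],ray(f,[[256,192]])[0])
save("w1.png",f["img"]);np.save("w1.npy",f,allow_pickle=True)
print(proj(f,[[596,-132,187]]))
g=cv2.cvtColor(f["img"],cv2.COLOR_RGB2GRAY)
n,l,st,c=cv2.connectedComponentsWithStats((g<70).astype(np.uint8))
for i in range(1,n):
    if st[i,4]>300:
        r=cv2.minAreaRect(np.argwhere(l==i)[:,::-1].astype(np.float32));print(st[i],np.round(r[0]),np.round(r[1]),r[2],onz(f,[r[0]],187))
E
```

```text
[ 612.45674681 -137.77676255  334.97963961] [ 3.14068930e+00  1.69016613e-04 -8.65272149e-01] [-2.23317789e-01  2.77366355e-01  1.49590873e+00 -6.35213123e-04
  1.36899387e+00  2.21287814e+00] [ 663.19524526 -195.14927255  483.25922774]
[[267.67598672 188.15982334]]
[ 379    0   59   41 1804] [408.  16.] [46. 50.] 20.2248592376709 [[ 606.28528831 -332.95752082  187.        ]]
[258 153  14  59 741] [264. 182.] [13. 58.] 1.7899105548858643 [[ 602.98793485 -134.84994139  187.        ]]
[396 194  30  26 361] [410. 207.] [12. 30.] 49.76364517211914 [[ 466.07851944 -215.11606343  187.        ]]
[    0   242   512   142 39888] [255. 312.] [511. 141.] 0.0 [[504.10822175  -3.52633874 187.        ]]
[182 298  30  43 607] [197. 319.] [20. 41.] 26.56505012512207 [[552.68234853  49.54066477 187.        ]]
```

View pics/w1.png

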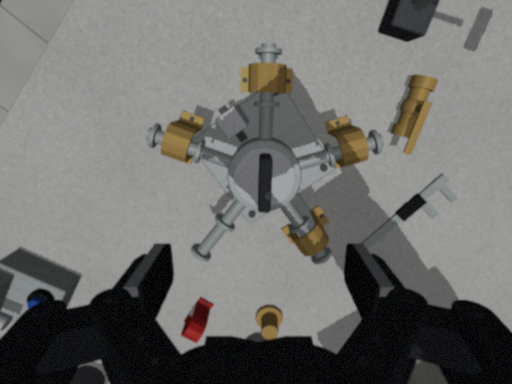

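The wrist view shows the grip bar (dark, 264,182) almost vertical on the hub, and the empty bar pointing down-left to (202,252). The red saddle is at (198,319).

```bash
python3 - <<'E'
from h import *
f=np.load("w1.npy",allow_pickle=True).item()
g=cv2.cvtColor(f["img"],cv2.COLOR_RGB2GRAY)[148:220,250:280]
m=g<70
rows=[(r+148,250+np.flatnonzero(m[r]).min(),250+np.flatnonzero(m[r]).max()) for r in range(72) if m[r].any()]
print(rows[::6],rows[-1])
lo=onz(f,[[(rows[-3][1]+rows[-3][2])/2,rows[-1][0]+.5]],187)[0]
r=np.array([(a,(b+c)/2) for a,b,c in rows if a>170]);k=np.polyfit(r[:,0],r[:,1],1)
p=onz(f,[[np.polyval(k,175),175],[np.polyval(k,208),208]],187);d=(p[0]-p[1])/np.linalg.norm(p[0]-p[1])
print(lo,"yaw",np.degrees(np.arctan2(d[1],d[0])),"mid",lo+30*d, "upper end px",proj(f,[lo+60*d,lo+60*d-[0,0,36]]))
# empty bar collar ball end and hub circle centre check
print("hub c@151",onz(f,[[264,175]],151),"bar end",onz(f,[[202,252]],130))
E
```

```text
[(153, np.int64(262), np.int64(267)), (159, np.int64(259), np.int64(271)), (165, np.int64(259), np.int64(271)), (171, np.int64(259), np.int64(271)), (177, np.int64(259), np.int64(271)), (183, np.int64(258), np.int64(270)), (189, np.int64(258), np.int64(270)), (195, np.int64(258), np.int64(270)), (201, np.int64(258), np.int64(270)), (207, np.int64(259), np.int64(270)), (213, np.int64(250), np.int64(253))] (215, np.int64(250), np.int64(253))
[589.05505204 -97.28145162 187.        ] yaw -57.53894123346327 mid [ 605.15684017 -122.59414447  187.        ] upper end px [[259.19269024 161.51706982]
 [259.0557766  154.88695871]]
hub c@151 [[ 601.57093304 -133.65046764  151.        ]] bar end [[591.49700348   5.04346922 130.        ]]
```

Call:
send_rows(
  moves=[
    [[-0.012,0.005,-0.01,0,0,-0.01,0.6],[0,0,-0.03,0,0,0,0.4],[0,0,-0.03,0,0,0,0.2],[0,0,-0.03,0,0,0,0.2],[0,0,-0.03,0,0,0,0.2],[0,0,-0.02,0,0,0,0.2],[0,0,-0.011,0,0,0,0.2],[0,0,0,0,0,0,0.2]],
  ],
  grip_force=40,
)

```text
clock: 2.85
eef_pos: [599.8, -132.8, 173.1]
tcp_rot: [3.14, 0.002, -0.877]
contact_force: [0.8, 0.2, 0.4]
opening: 0.597
grasp_force: 0.0
```

Call:
send_rows(
  moves=[
    [[0,0,0,0,0,0,-0.3],[0,0,0,0,0,0,-1],[0,0,0,0,0,0,-1],[0,0,0,0,0,0,-1],[0,0,0,0,0,0,-1],[0,0,0,0,0,0,-1]],
  ],
)

```text
clock: 3.45
eef_pos: [600.4, -133.7, 175.8]
tcp_rot: [3.139, -0.002, -0.875]
contact_force: [-7.8, -6.5, 6.9]
opening: 0.146
grasp_force: 39.4
```

Call:
send_rows(
  moves=[
    [[-0.001,-0.001,0.001,0,0,0.1,-1],[0,0,0,0,0,0.13,-1],[0,0,0,0,0,0.13,-1],[0,0,0,0,0,0.13,-1],[0,0,0,0,0,0.13,-1],[0,0,0,0,0,0.13,-1],[0,0,0,0,0,0.13,-1],[0,0,0,0,0,0.13,-1],[0,0,0,0,0,0.13,-1],[0,0,0,0,0,0.12,-1]],
  ],
)

```text
clock: 4.45
eef_pos: [601.0, -131.2, 175.8]
tcp_rot: [-3.14, -0.003, 0.39]
contact_force: [1.7, 8.8, -2.6]
opening: 0.145
grasp_force: 39.3
```

Call:
send_rows(
  moves=[
    [[0,0,0,0,0,0,-1],[0,0,0,0,0,0,-1],[0,0,0,0,0,0,-1],[0,0,0,0,0,0,-1]],
  ],
)

```text
clock: 4.85
eef_pos: [601.0, -131.2, 175.8]
tcp_rot: [-3.14, -0.003, 0.385]
contact_force: [2.4, 9.2, -2.2]
opening: 0.143
grasp_force: 39.2
```

```bash
python3 - <<'E'
from h import *
s=sense();print({k:np.round(s[k],3) for k in("clock","eef_pos","tcp_rot","qpos","contact_force","wrist_torque","opening","grasp_force")})
E
```

```text
{'clock': np.float64(4.85), 'eef_pos': array([ 601.011, -131.229,  175.817]), 'tcp_rot': array([-3.14e+00, -3.00e-03,  3.85e-01]), 'qpos': array([-0.219,  0.387,  1.702,  0.003,  1.051,  0.965]), 'contact_force': array([ 2.377,  9.154, -2.171]), 'wrist_torque': array([ 1.4  , -0.441, -0.006]), 'opening': np.float64(0.143), 'grasp_force': np.float64(39.152)}
```

Call:
send_rows(
  moves=[
    [[0,0,0,0,0,0,-0.4],[0,0,0,0,0,0,0],[0,0,0,0,0,0,0.2],[0,0,0,0,0,0,0.2],[0,0,0.03,0,0,0,0.2],[0,0,0.04,0,0,0,0.2],[0,0,0.04,0,0,0,0.2],[0,0,0.04,0,0,0,0.2],[0,0,0.03,0,0,0,0.2],[0,0,0,0,0,0,0.5]],
  ],
)

```text
clock: 5.85
eef_pos: [602.1, -133.6, 360.5]
tcp_rot: [3.137, -0.007, 0.385]
contact_force: [-0.1, 0.3, -0.2]
opening: 0.74
grasp_force: 0.0
```

```bash
python3 - <<'E'
from h import *
s,f=wrist();print(s["eef_pos"],s["tcp_rot"],s["opening"]);np.save("w2.npy",f,allow_pickle=True)
t=grab_frame("top")
a=cv2.resize(f["img"],(512,384));b=cv2.resize(t["img"][100:190,260:350],(288,288),interpolation=cv2.INTER_CUBIC)
c=np.zeros((384,800,3),np.uint8);c[:,:512]=a;c[:288,512:]=b;save("w2.png",c)
E
```

```text
[ 602.07122401 -133.64366885  360.5460081 ] [ 3.13681368 -0.0067059   0.38458626] 0.7404389709557474
```

View pics/w2.png

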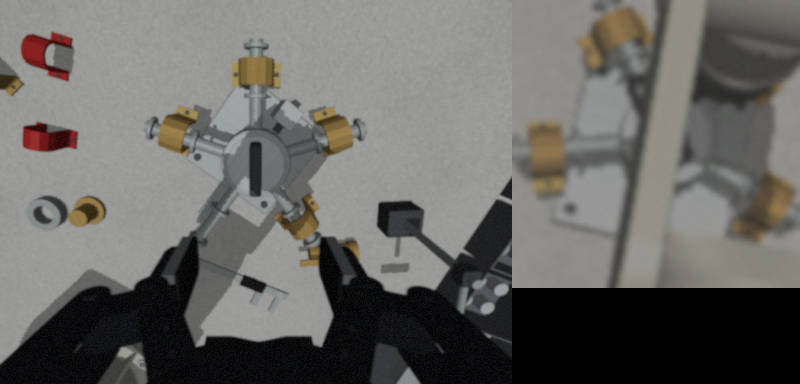

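The wrist view shows the turret indexed: the empty bar runs from the hub (257,163) to its collar near (200,235), and the grip bar is still in line with the tool.

Call:
send_rows(
  moves=[
    [[-0.005,0.04,0,0,0,-0.1,0.5],[-0.005,0.042,0,0,0,-0.1,0.5],[-0.005,0.042,0,0,0,-0.1,0.5],[-0.005,0.042,0,0,0,-0.1,0.5],[-0.005,0.042,0,0,0,-0.1,0.5],[-0.005,0.042,0,0,0,-0.1,0.5],[-0.005,0.042,0,0,0,-0.1,0.5],[-0.005,0.042,-0.03,0,0,-0.1,0.5],[-0.005,0.042,-0.03,0,0,-0.1,0.5],[-0.005,0.042,-0.03,0,0,-0.035,0.5]],
  ],
)

```text
clock: 6.95
eef_pos: [549.5, 281.6, 265.8]
tcp_rot: [3.14, 0.001, -0.554]
contact_force: [1.5, -0.3, -0.2]
opening: 0.751
grasp_force: 0.0
```

Call:
send_rows(
  moves=[
    [[0,0,-0.02,0,0,0,0.5],[0,0,0,0,0,0,0.5],[0,0,0,0,0,0,0.5]],
  ],
)

```text
clock: 7.25
eef_pos: [550.2, 279.9, 247.5]
tcp_rot: [3.139, 0.001, -0.55]
contact_force: [0.1, -0.2, 1.3]
opening: 0.752
grasp_force: 0.0
```

```bash
python3 - <<'E'
from h import *
s,f=wrist();print(s["eef_pos"],s["tcp_rot"],s["qpos"],s["opening"],ray(f,[[1,1]])[0]);np.save("w3.npy",f,allow_pickle=True)
h=cv2.cvtColor(f["img"],cv2.COLOR_RGB2HSV);m=cv2.inRange(h,(12,90,50),(32,255,255))
n,l,st,c=cv2.connectedComponentsWithStats(m)
for i in range(1,n):
    if st[i,4]>200: print(st[i],c[i])
print(proj(f,[[552,282,62],[552,282,0]]))
save("w3.png",cv2.resize(f["img"],(800,600)))
E
```

```text
[550.23133471 279.85813249 247.5087339 ] [ 3.13945544e+00  1.00497777e-03 -5.50089133e-01] [ 4.68239474e-01  3.22747742e-01  1.62550527e+00 -2.86003885e-04
  1.19568632e+00  2.58922896e+00] 0.7522697448024489 [616.86122078 240.9815726  395.72350887]
[ 226  145   48   33 1128] [249.67375887 161.84131206]
[ 410  177   48   39 1390] [432.91366906 197.03165468]
[[256.62341534 165.94736832]
 [256.74270147 155.66680692]]
```

View pics/w3.png

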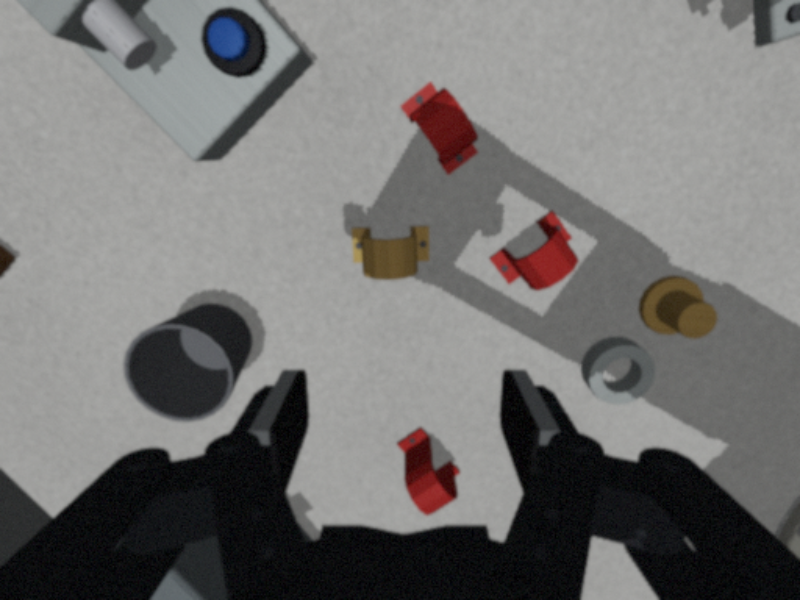

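```bash
python3 - <<'E'
from h import *
f=np.load("w3.npy",allow_pickle=True).item()
h=cv2.cvtColor(f["img"],cv2.COLOR_RGB2HSV);m=cv2.inRange(h,(12,90,50),(32,255,255))[140:182,222:280]
for r in range(3,42,3): 
    k=np.flatnonzero(m[r]); print(r+140,k.min()+222 if len(k) else 0,k.max()+222 if len(k) else 0,len(k))
a=.64
P=lambda l,z:onz(f,np.array(l)*a,z)
far=P([[362,277],[418,277]],50); print("far edge z62 mid",P([[390,278]],62), "outer sides z41", P([[362,262],[418,262]],41), np.linalg.norm(np.subtract(*P([[362,262],[418,262]],41))))
ft=P([[353,262],[356,227],[429,259],[427,226]],4);print("feet",ft.round(1),ft.mean(0))
for i,j in((0,1),(2,3),(0,2),(1,3)): d=ft[j]-ft[i];print(np.linalg.norm(d),np.degrees(np.arctan2(d[1],d[0])))
E
```

```text
143 0 0 0
146 227 273 18
149 226 273 20
152 226 273 25
155 226 273 44
158 226 273 44
161 227 273 47
164 227 273 47
167 228 266 39
170 233 265 33
173 233 265 33
176 235 260 26
179 0 0 0
far edge z62 mid [[544.10797136 296.52417108  62.        ]] outer sides z41 [[562.14192939 311.86791891  41.        ]
 [539.03407991 274.3012522   41.        ]] 44.10472940477394
feet [[560.5 325.9   4. ]
 [584.6 306.9   4. ]
 [528.2 268.3   4. ]
 [553.8 255.1   4. ]] [556.77983728 289.06444266   4.        ]
30.670143298562277 -38.225614584555494
28.745763269838243 -27.216277615320934
66.10751036910975 -119.28268113400638
60.32374995713215 -120.77426751040328
```

Call:
send_rows(
  moves=[
    [[0.007,0.009,-0.026,0,0,0.015,0.5],[0,0,-0.03,0,0,0,0.5],[0,0,-0.03,0,0,0,0.5],[0,0,-0.03,0,0,0,0.5],[0,0,-0.03,0,0,0,0.5],[0,0,-0.03,0,0,0,0.5],[0,0,-0.02,0,0,0,0.5],[0,0,-0.015,0,0,0,0.5],[0,0,-0.005,0,0,0,0.5],[0,0,0,0,0,0,0.5]],
  ],
  grip_force=40,
)

```text
clock: 8.3
eef_pos: [558.2, 289.2, 32.7]
tcp_rot: [-3.141, -0.0, -0.536]
contact_force: [-0.2, -0.7, 0.4]
opening: 0.753
grasp_force: 0.0
```

Call:
send_rows(
  moves=[
    [[0,0,0,0,0,0,0.2],[0,0,0,0,0,0,0],[0,0,0,0,0,0,-0.2],[0,0,0,0,0,0,-0.4],[0,0,0,0,0,0,-0.6],[0,0,0,0,0,0,-0.6],[0,0,0,0,0,0,-0.6]],
  ],
)

```text
clock: 9.0
eef_pos: [558.6, 289.8, 34.0]
tcp_rot: [-3.14, -0.001, -0.535]
contact_force: [-0.9, -2.1, 7.3]
opening: 0.472
grasp_force: 39.1
```

Call:
send_rows(
  moves=[
    [[0,0,0.01,0,0,0,-0.6],[0,0,0.02,0,0,0,-0.6],[0,0,0.03,0,0,0,-0.6],[0,0,0.04,0,0,0,-0.6],[0,0,0.04,0,0,0,-0.6],[0,0,0.04,0,0,0,-0.6],[0,-0.01,0.03,0,0,0.02,-0.6],[-0.01,-0.02,0.03,0,0,0.03,-0.6],[-0.01,-0.03,0,0,0,0.03,-0.6],[-0.01,-0.035,0,0,0,0.03,-0.6]],
  ],
)

```text
clock: 10.0
eef_pos: [527.6, 194.4, 274.4]
tcp_rot: [-3.139, -0.002, -0.423]
contact_force: [0.6, -0.6, -2.0]
opening: 0.476
grasp_force: 39.4
```

Call:
send_rows(
  moves=[
    [[-0.012,-0.04,0,0,0,0.03,-0.6],[-0.012,-0.04,0,0,0,0.03,-0.6],[-0.012,-0.04,0,0,0,0.03,-0.6],[-0.012,-0.04,0,0,0,0.03,-0.6],[-0.012,-0.04,0,0,0,0.03,-0.6],[-0.012,-0.035,0,0,0,0.03,-0.6],[-0.011,-0.03,0,0,0,0,-0.6],[-0.01,-0.02,0,0,0,0,-0.6],[0,0,0,0,0,0,-0.6],[0,0,0,0,0,0,-0.6]],
  ],
)

```text
clock: 11.0
eef_pos: [434.7, -90.6, 273.1]
tcp_rot: [-3.141, -0.001, -0.247]
contact_force: [0.2, -0.4, -1.3]
opening: 0.469
grasp_force: 39.4
```

```bash
python3 - <<'E'
from h import *
s,f=wrist();print(s["eef_pos"],s["tcp_rot"],s["opening"],s["grasp_force"]);np.save("w4.npy",f,allow_pickle=True)
print(proj(f,[[494,-106,138],[600,-133,187]]))
save("w4.png",cv2.resize(f["img"],(800,600),interpolation=cv2.INTER_CUBIC))
E
```

```text
[434.70160746 -90.59253516 273.05898859] [-3.14116384e+00 -1.18808496e-03 -2.46635549e-01] 0.46943687759401087 39.427785468287766
[[260.08108273 114.84573353]
 [261.16971975 -51.79937361]]
```

View pics/w4.png

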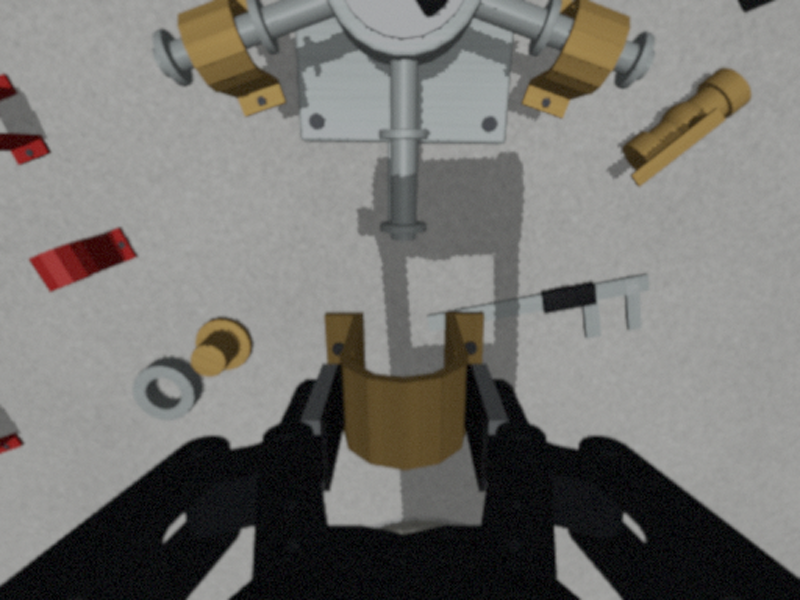

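```bash
python3 - <<'E'
from h import *
f=np.load("w4.npy",allow_pickle=True).item()
p=onz(f,np.array([[380,134.5],[428,134.5],[381,230],[426,230]])*.64,130)
a,b=p[:2].mean(0),p[2:].mean(0);d=a-b
print(p.round(1),"gap",np.linalg.norm(d),"dia",np.linalg.norm(p[0]-p[1]),np.linalg.norm(p[2]-p[3]),"mid",(a+b)/2,"yaw",np.arctan2(d[1],d[0]))
q=onz(f,np.array([[404,70],[403.5,210]])*.64,138);d=q[0]-q[1];print("bar",q.round(1),"yaw",np.arctan2(d[1],d[0]))
# held saddle: crest far edge & front arc inner
r=onz(f,np.array([[344,390],[467,390]])*.64,273+8);print(np.linalg.norm(r[0]-r[1]),r.mean(0))
r=onz(f,np.array([[404,467],[404,379]])*.64,273+28);print("crest ends",r.round(1))
E
```

```text
[[ 522.6  -97.   130. ]
 [ 515.6 -124.7  130. ]
 [ 467.4  -82.8  130. ]
 [ 460.4 -110.4  130. ]] gap 57.0498894855922 dia 28.605266575931953 28.50162938450727 mid [ 491.48072765 -103.74928421  130.        ] yaw -0.2526721679974426
bar [[ 551.7 -119.1  138. ]
 [ 476.9  -99.9  138. ]] yaw -0.25106007134228064
41.90529389974327 [434.53658747 -89.90119189 281.        ]
crest ends [[419.5 -85.6 301. ]
 [448.8 -93.  301. ]]
```

Call:
send_rows(
  moves=[
    [[0.02,-0.005,0,0,0,-0.005,-0.6],[0.02,-0.005,0,0,0,0,-0.6],[0.018,-0.0043,0,0,0,0,-0.6],[0,0,-0.02,0,0,0,-0.6],[0,0,-0.02,0,0,0,-0.6],[0,0,-0.02,0,0,0,-0.6],[0,0,-0.01,0,0,0,-0.6],[0,0,0,0,0,0,-0.6],[0,0,0,0,0,0,-0.6]],
  ],
)

```text
clock: 11.95
eef_pos: [493.2, -104.5, 202.9]
tcp_rot: [-3.142, -0.0, -0.249]
contact_force: [1.0, -0.1, -1.0]
opening: 0.477
grasp_force: 39.4
```

```bash
python3 - <<'E'
from h import *
s,f=wrist();print(s["eef_pos"],s["tcp_rot"],s["contact_force"])
save("w5.png",f["img"])
E
```

```text
[ 493.24268792 -104.45321681  202.93621313] [-3.14151392e+00 -4.70906724e-04 -2.49495486e-01] [ 1.02455375 -0.07181508 -0.95078859]
```

View pics/w5.png

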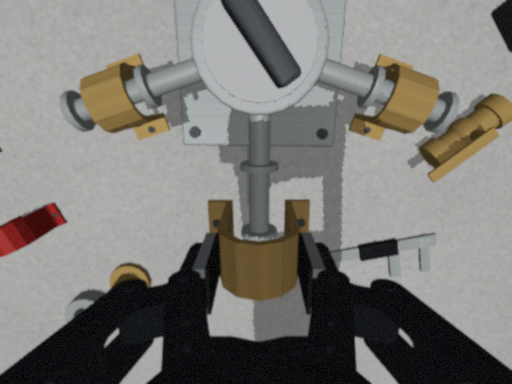

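The bar (col 259) runs centred between the held saddle's legs (cols 219–299), so I'll lower it on.

Call:
send_rows(
  moves=[
    [[0,0,-0.02,0,0,0,-0.6],[0,0,-0.02,0,0,0,-0.6],[0,0,-0.02,0,0,0,-0.6],[0,0,-0.015,0,0,0,-0.6],[0,0,-0.005,0,0,0,-0.6],[0,0,-0.003,0,0,0,-0.6],[0,0,0,0,0,0,-0.6],[0,0,0,0,0,0,-0.6]],
  ],
)

```text
clock: 12.8
eef_pos: [493.4, -105.0, 120.3]
tcp_rot: [-3.141, -0.002, -0.25]
contact_force: [0.1, 0.5, -1.4]
opening: 0.476
grasp_force: 39.4
```

Call:
send_rows(
  moves=[
    [[0,0,-0.002,0,0,0,-0.6],[0,0,-0.002,0,0,0,-0.6],[0,0,0,0,0,0,-0.6],[0,0,0,0,0,0,-0.6]],
  ],
)

```text
clock: 13.2
eef_pos: [492.7, -104.8, 115.3]
tcp_rot: [-3.142, 0.0, -0.25]
contact_force: [-0.7, -0.2, -2.2]
opening: 0.475
grasp_force: 39.4
```

Call:
send_rows(
  moves=[
    [[0,0,-0.001,0,0,0,-0.6],[0,0,-0.001,0,0,0,-0.6],[0,0,0,0,0,0,-0.6],[0,0,0,0,0,0,-0.6]],
  ],
)

```text
clock: 13.6
eef_pos: [492.8, -104.8, 113.7]
tcp_rot: [-3.142, -0.0, -0.25]
contact_force: [-1.7, 0.1, 6.0]
opening: 0.472
grasp_force: 40.8
```

The wrist force has gone to +6 N, so the saddle is resting on the bar. I'll release it gently.

Call:
send_rows(
  moves=[
    [[0,0,0,0,0,0,0],[0,0,0,0,0,0,0.1],[0,0,0,0,0,0,0.3],[0,0,0,0,0,0,0.4],[0,0,0,0,0,0,0.5],[0,0,0,0,0,0,0.5],[0,0,0,0,0,0,0.5]],
  ],
)

```text
clock: 14.3
eef_pos: [492.7, -104.8, 113.3]
tcp_rot: [-3.142, 0.0, -0.25]
contact_force: [-0.7, -0.6, -0.1]
opening: 0.751
grasp_force: 0.0
```

Call:
send_rows(
  moves=[
    [[0,0,0.01,0,0,0,0.5],[0,0,0.02,0,0,0,0.5],[0,0,0.03,0,0,0,0.5],[0,0,0.03,0,0,0,0.5],[0,0,0.03,0,0,0,0.5],[-0.02,0.005,0.03,0,0,0,0.5],[-0.03,0.008,0,0,0,0,0.5],[-0.02,0.005,0,0,0,0,0.5],[0,0,0,0,0,0,0.5],[0,0,0,0,0,0,0.5]],
  ],
)

```text
clock: 15.3
eef_pos: [423.2, -86.9, 264.2]
tcp_rot: [-3.142, -0.002, -0.25]
contact_force: [0.4, -1.1, 0.5]
opening: 0.75
grasp_force: 0.0
```

```bash
python3 - <<'E'
from h import *
s,f=wrist();print(s["eef_pos"],s["contact_force"],s["grasp_force"])
print(proj(f,[[491.7,-104,142]]))
g=grab_frame("scene")["img"][140:240,130:260]
c=np.zeros((384,800,3),np.uint8);c[:,:512]=f["img"];c[:222,512:]=cv2.resize(g,(288,222),interpolation=cv2.INTER_CUBIC);save("w6.png",c)
E
```

```text
[423.1747826  -86.94065674 264.24219217] [ 0.35898001 -1.11814362  0.46694734] 0.0
[[259.10983075 104.84480942]]
```

View pics/w6.png

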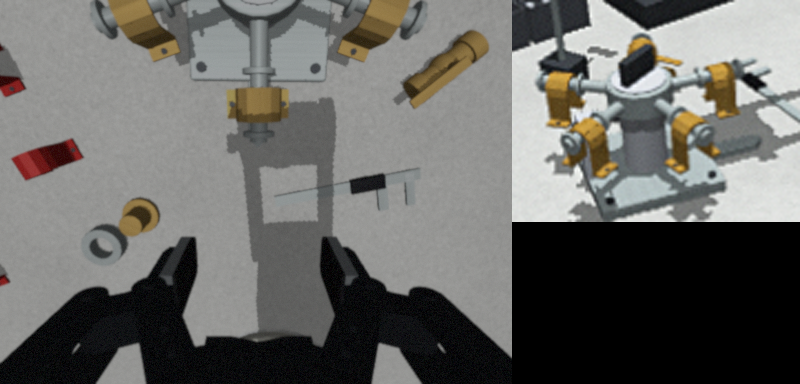

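The saddle hangs at (259,104), between the collars at rows 71 and 132, with a foot on each side of the bar. I'll let it settle, then hand in.

Call:
send_rows(
  moves=[
    [[0,0,0,0,0,0,0.5],[0,0,0,0,0,0,0.5],[0,0,0,0,0,0,0.5],[0,0,0,0,0,0,0.5],[0,0,0,0,0,0,0.5],[0,0,0,0,0,0,0.5],[0,0,0,0,0,0,0.5],[0,0,0,0,0,0,0.5],[0,0,0,0,0,0,0.5],[0,0,0,0,0,0,0.5]],
  ],
)

```text
clock: 16.4
eef_pos: [422.7, -86.8, 263.4]
tcp_rot: [3.142, -0.0, -0.25]
contact_force: [0.1, -0.1, -0.5]
opening: 0.749
grasp_force: 0.0
```

```bash
python3 - <<'E'
from h import *
def m(f): 
    k=cv2.inRange(cv2.cvtColor(f["img"],cv2.COLOR_RGB2HSV),(12,90,50),(32,255,255))[80:130,220:300];return np.argwhere(k).mean(0)
for i in range(4): print(m(grab_frame("wrist")))
E
```

```text
[23.62807753 37.57517025]
[23.61735494 37.65133298]
[23.59790576 37.61256545]
[23.62193211 37.62715405]
```

```bash
python3 -c "
from rig import sign_off
print(sign_off())"
```

```text
the job is handed in; nothing more can be done
None
```

I turned the turret one click anticlockwise and hung the brass saddle on the empty bar between its collars, released and still; the job was handed in after about 17 s, and the hand-in call gave no verdict.

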